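Uncover the test fixture and hold its sprung lid open

TASK

Somebody needs to look at the circuit board inside the test fixture. Lift the loose white port cover off the fixture's lid by its knob and set it down, right way up and without dropping it, on the black rubber pad; then raise the sprung lid to 50 degrees from closed and finish while still holding it there with the gripper, since it springs shut if let go. Leave the solder spool, the flux bottle and the screwdriver where they are.

Things in the scene. Friction and masses are not known exactly. Their poses are not given: they have to be found in the camera images.
- fixture: board test fixture, fixed to the bench: grey box 160 mm (its x) by 150 mm (its y), 55 mm high, with an 8 mm thick blue hinged lid on top (lid from 55 to 63 mm above the bench). Origin at the centre of the underside on the bench; its -x axis points to the front, where the handle is; the hinge is along its y axis at the rear (+x) top edge
- lid_hinge (a point): middle of the lid's hinge line, 59 mm above the bench, 80 mm behind the fixture's centre; it does not move as the lid turns. Its axes are those of the fixture
- lid_handle (a point): centre of the lid's red bar handle: round bar 12 mm in diameter, parallel to the hinge, in the plane of the lid, 65 mm in front of lid and box, 225 mm from the hinge line, 59 mm above the bench when shut, free all round and beneath. Two thin steel arms (110 mm clear between them) join it to the lid. It swings up and rearward as the lid opens; y is along the bar
- lid (a joint): opening angle of the lid in rad: 0 shut, 0.873 is 50 degrees, stop at 1.7. A spring and the lid's weight push it shut at every angle: about 3 N at the bar when shut, 4 to 5 N at 50 degrees; it does not stay by itself
- cover_knob (a point): centre of the knob head of the loose white port cover (about 80 g). Knob head: black upright cylinder 24 mm in diameter, 20 mm high, on a 14 mm stem. Its white disc (88 mm in diameter, 6 mm thick) has its top face 24 mm below this point. At the start this point is 93 mm above the bench. z points up out of the knob
- cover: the loose white port cover; origin at the centre of the underside of its plug, 38 mm below the knob point, z up. The plug under the disc, 58 mm in diameter and 8 mm deep, sits loosely in the 64 mm round port in the middle of the fixture's lid and is what the cover stands on when set down
- pad_top (a point): centre of the top face of the black square rubber pad on which the cover is to be set, 150 by 150 mm, 4 mm thick, fixed to the bench (top face 4 mm above it). Fixture and pad may stand either way round, left or right
- spool: bystander: solder spool with blue flanges, 54 mm in diameter, 42 mm high, standing; origin at the centre of the underside; stands on the 2 mm green cutting mat
- flux: bystander: white bottle with a black cap and an orange-red label, 42 mm in diameter, 100 mm high, standing; origin at the centre of the underside; stands on the same mat
- driver: bystander: screwdriver with an orange handle, 166 mm long, 16 mm thick, lying on the bench between the fixture and the pad; origin at its middle on the bench, its length along its y axis
Not all that is in view belongs to the job. Leave any brown or purple look-alike of the cover alone.

How it is judged:
On the way:
1. the cover stands right way up on the rubber pad, let go, with the fixture's lid still shut (horizontal distance between cover_knob and pad_top below 0.045 m and height (world z) of cover_knob below 0.047 m and angle between cover_knob's own z axis and vertical below 0.12 rad and contact force between cover and the fingers below 0.1 N and linear speed of cover below 0.03 m/s and value of joint lid below 0.1 rad), for 0.2 s.
At the end, for the whole second after the job is handed in: Through the last second the lid stands still at 50 degrees, within 7 degrees either way (0.753 to 0.993 rad), carried by the fingers (contact of more than 1 N), while the cover stands untouched, upright and at rest on the rubber pad, its centre within 45 mm of the pad's centre (value of joint lid between 0.753 and 0.993 rad and velocity of joint lid between -0.1 and 0.1 rad/s and horizontal distance between cover_knob and pad_top below 0.045 m and height (world z) of cover_knob below 0.047 m and angle between cover_knob's own z axis and vertical below 0.12 rad and contact force between cover and the arm below 0.1 N and contact force between cover and the fingers below 0.1 N and contact force between fixture and the fingers above 1 N and linear speed of cover below 0.03 m/s); the arm keeps its last pose, push and grip.
It fails at once if the cover is dropped or thrown (it moves faster than 0.5 m/s with no finger on it) (linear speed of cover above 0.5 m/s and contact force between cover and the fingers below 0.01 N).
It fails at once if the spool, the bottle or the screwdriver is moved by more than 30 mm (distance of any of spool, flux, driver from where it was at the start of the episode above 0.03 m).
It fails at once if the spool or the bottle is tipped over (angle between any of spool, flux's own z axis and vertical above 0.5 rad).
It also fails if it takes over 54 s, if anything falls off the work surface, if the arm or the gripper's body presses on something with over 40 N, if the wrist force passes 120 N, or if a joint passes its speed limit or range.

ROBOT

A 6-joint arm with a two-finger parallel gripper is mounted at the origin on a cart in front of the work surface, level with it; the furniture and walls round the work are solid. World frame = base frame: x ahead of the robot, y to its left, z up, the work surface at z = 0. Lengths are in m, angles in rad, forces in N, time in s.
With the tool pointing down it reaches from about 0.325 to 0.775 m from the base axis. Payload 9.3 kg.
Tool frame: the origin (TCP) lies midway between the tips of the shut fingers; the grasp point (between the pads) lies 19 mm behind it; z points along the fingers, y is the line along which they close (so a half turn about z gives the same grasp; the last joint's range is limited). The gripper opens to 85 mm and grips with 20 to 120 N. Pads are 22 mm wide; open, the fingers measure 114 mm over their backs; the gripper's body (76 mm by 85 mm) begins 54 mm behind the grasp point. The pads swing forward as they close: fully open they stand 13 mm farther back than shut.
Start: joints at [1.123, 0.259, 0.021, 1.334, 0, 1.418], TCP at [0.16, 0.526, 0.231] pointing down, gripper open.
Joint ranges: [-3.04, 3.04], [-0.91, 1.82], [-1.04, 1.36], [-1.92, 1.95], [-1.52, 1.45], [-3.14, 3.14]. Speed limits (rad/s): [2.22, 2.22, 2.79, 3.14, 3.14, 3.14].

INTERFACE

Orientations are given as a rotation vector (axis times angle).
In Python, from rig import arm, imaging gives the robot as it stands. The module is installed in compiled form; this text tells all that it offers.
- The arm moves only by the shell command python3 -m pendant 'ROWS'. ROWS is JSON, a list of rows, each an object with "turn": the turn, a rotation vector about the tool's x, y, z as a fraction of full scale, a list of three; "offset": the shift along the tool's x, y, z as a fraction of full scale, a list of three; "hand": the opening, from -1 (shut) to 1 (fully open). A call has 1 to 8 rows; each row shifts and turns the commanded pose from where the row before left it, along the tool's axes as they then stand; what a row does not reach is not made up. Full scale, the value 1, is 0.03 m for a shift and 0.1 rad for a turn. A row lasts 1/12 s, in which the tool goes at most 41.7 mm and 7.16 degrees, less where a joint would pass 70% of its speed; a pose out of reach is approached as far as the arm can. A call with a number of a shift or a turn outside -1 to 1 is refused whole. A call with a gripper value outside its range is refused whole. The fingers move at their own pace and stop on an object; the grip force is fixed at half the most. Time passes only in rows, so rows that do not move let the fingers close. It gives the time, the measured TCP pose, the force, the opening and the grip force at its end, in the units of the state.
- arm.sense(): the state, without advancing time (a new reading comes with each control period).
- imaging.grab_frame(name): name is "side" or "top" or "wrist"; returns (picture, depth): 420x560x3 uint8, red, green, blue; 420x560 float32, m along the optical axis (not along the pixel's ray), 0 where there is no reading.
- imaging.get_calibration(name): a dict with "mtx" (3x3 intrinsics, pixels), "xyz" and "attitude" of the camera in the world. Camera axes: x right, y up, looking along -z (the intrinsics and any distortion apply to the point x, -y, -z); pixel columns grow to the right and rows downward; lengths in m; the calibration is good to about 2 mm. A picture is of the moment at which its call begins: read the wrist's pose just before it. get_calibration takes no time and is no camera call; for the wrist camera it gives the pose at the moment of the call.
- arm.finish_job(): hands the job in; it is judged then, once.
The state is a dict: "time": time; "joint_positions": joint angles; "joint_vel": joint speeds; "tau": joint torques, N m; "eef_pos": TCP position; "eef_rot": TCP orientation; "contact_force": force on the tool from outside, world axes, zero at the start; "ft_torque": the same for the moment, N m; "finger_gap": opening from 0.0 (shut) to 1.0 (fully open); "gripper_force": force on a finger pad.
Only numpy, scipy, OpenCV 4.12 (cv2) and the standard library are available. Lean on these libraries where they do the work, as an engineer would, in place of code of your own. Each camera call takes 0.05 s, during which the arm holds its last target. There are 200 camera calls.

## Working session

There is one attempt and no reset: what is moved stays moved. The work goes in short steps, Python scripts to look and compute and a shell command to move; the robot and the scene stay as the last step left them, time stands still between calls to the robot, and variables do not carry over. Pictures are saved under pics/ and viewed, at most 10 in all, crops included, and the job is handed in when it is done.

```bash
mkdir -p pics; ls; cat > h.py <<'E'
import numpy as np, cv2, json
from scipy.spatial.transform import Rotation as R
from rig import arm, imaging
def cal(n):
    c=imaging.get_calibration(n); a=np.array(c["attitude"],float)
    M=a if a.shape==(3,3) else R.from_rotvec(a).as_matrix()
    return np.array(c["mtx"]),np.array(c["xyz"]),M
def cast(n,uv,z,c=None):
    K,t,M=c or cal(n); uv=np.atleast_2d(uv).astype(float)
    d=np.c_[(uv[:,0]-K[0,2])/K[0,0],-(uv[:,1]-K[1,2])/K[1,1],-np.ones(len(uv))]@M.T
    return t+d*((z-t[2])/d[:,2])[:,None]
def cloud(n,dep,c=None):
    K,t,M=c or cal(n); v,u=np.mgrid[:420,:560]
    p=np.stack([(u-K[0,2])/K[0,0]*dep,-(v-K[1,2])/K[1,1]*dep,-dep],-1)
    return p@M.T+t
E
python3 - <<'E'
from h import *
s=arm.sense(); print(s)
ims=[]
for n in("top","side"):
    print(imaging.get_calibration(n))
    p,d=imaging.grab_frame(n); np.savez(f"pics/{n}.npz",p=p,d=d)
    cv2.imwrite(f"pics/{n}.png",p[...,::-1])
E
```

```text
pics
{'time': 0.0, 'joint_positions': array([1.12339200e+00, 2.59213312e-01, 2.07250164e-02, 1.33369100e+00,
       2.11718999e-05, 1.41821443e+00]), 'joint_vel': array([ 0.00031357,  0.00034685, -0.00074816,  0.0019234 , -0.00109951,
       -0.00134905]), 'tau': array([-2.91655917e-03, -5.55651605e+01,  3.44523025e+01,  1.37871140e-02,
       -3.60056383e-04, -2.32154690e-05]), 'eef_pos': array([0.15967521, 0.52600789, 0.23064023]), 'eef_rot': array([-4.61367529e-01, -3.10709597e+00,  2.06523568e-03]), 'contact_force': array([ 0.21144704, -0.16754195, -0.93737358]), 'ft_torque': array([ 0.0334987 ,  0.01414747, -0.0195084 ]), 'gripper_force': 0.0, 'finger_gap': 1.0010728997225256}
{'mtx': array([[430.01271327,   0.        , 278.52188765],
       [  0.        , 430.01271327, 213.72720648],
       [  0.        ,   0.        ,   1.        ]]), 'xyz': array([0.33671883, 0.08509024, 1.1687103 ]), 'attitude': array([ 0.17267767, -0.1539973 , -1.47982659])}
{'mtx': array([[513.4569414 ,   0.        , 277.47771766],
       [  0.        , 513.4569414 , 210.62184092],
       [  0.        ,   0.        ,   1.        ]]), 'xyz': array([-0.08927307, -0.13109774,  1.42438865]), 'attitude': array([ 0.4254033 , -0.30096408, -1.23221637])}
```

View pics/top.png

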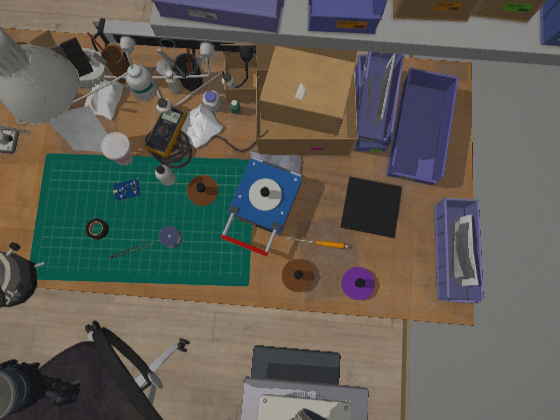

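View pics/side.png

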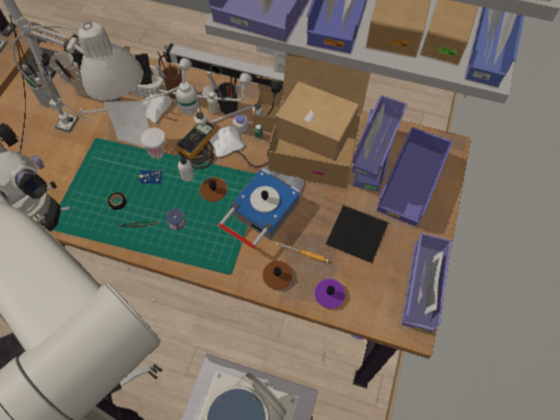

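The top view shows the white cover with its black knob on the blue lid at (265,192), the red bar from (222,236) to (268,253), the black pad at (371,207) and the driver at (285–350,241). The look-alikes are brown at (202,189) and (298,275) and purple at (359,283). The cover meant is the white one on the blue lid at (265,192), because only it is white and sits in the port.

```bash
cat > m.py <<'E'
from h import *
z=np.load("pics/top.npz");p,d=z["p"],z["d"];C=cal("top");P=cloud("top",d,C)
hsv=cv2.cvtColor(p,cv2.COLOR_RGB2HSV)
def box(m,x0,x1,y0,y1):
    q=np.zeros_like(m);q[y0:y1,x0:x1]=m[y0:y1,x0:x1];return q
H,S,V=hsv[...,0],hsv[...,1],hsv[...,2]
def big(m):
    c=max(cv2.findContours(m.astype(np.uint8),0,2)[0],key=cv2.contourArea);return c
red=big(box((S>180)&((H<5)|(H>174))&(V>100),210,285,225,265));r=cv2.minAreaRect(red);b=cv2.boxPoints(r)
print("red",r,"\n",cast("top",r[0],.059,C),cast("top",b,.059,C).round(3))
knob=big(box(V<60,250,280,180,205));(u,v),rr=cv2.minEnclosingCircle(knob);print("knob",u,v,rr,cast("top",(u,v),.1,C),P[int(v),int(u)])
pad=big(box(V<60,330,410,170,245));r=cv2.minAreaRect(pad);print("pad",r,cast("top",r[0],.004,C),cast("top",cv2.boxPoints(r),.004,C).round(3))
blue=big(box((H>100)&(H<115)&(S>150)&(V>80),225,305,150,235));r=cv2.minAreaRect(blue);print("lid",r,cast("top",r[0],.063,C),cast("top",cv2.boxPoints(r),.063,C).round(3))
wh=big(box((S<50)&(V>150),240,290,170,215));r=cv2.minEnclosingCircle(wh);print("disc",r,cast("top",r[0],.069,C))
for n,uv in dict(spool=(170,237),flux=(165,175),drv0=(285,238),drv1=(350,245),br1=(202,187),br2=(298,274),pur=(359,282),cb0=(258,153),cb1=(354,153),cbtop=(310,90),cbrim=(305,138),bin=(370,145),bin2=(415,180),shelf=(300,35),mug=(116,148),dmm=(165,130)).items(): print(n,P[uv[1],uv[0]].round(3))
# highest thing near
m=P[...,2]; print("tall:",[(i,j,P[j,i].round(2)) for j in range(0,300,25) for i in range(100,460,40) if m[j,i]>.08 and d[j,i]>0])
cv2.imwrite("pics/crop.png",cv2.resize(p[140:300,190:420,::-1],None,fx=3,fy=3))
E
python3 m.py
```

```text
red ((243.9310302734375, 244.6724090576172), (49.02356719970703, 3.899601936340332), 21.801410675048828) 
 [[0.48334256 0.19129183 0.059     ]] [[0.497 0.254 0.059]
 [0.507 0.252 0.059]
 [0.47  0.129 0.059]
 [0.46  0.132 0.059]]
knob 264.5 191.5 4.527792930603027 [[0.61934948 0.14872019 0.1       ]] [0.61944771 0.14986763 0.10420493]
pad ((371.380859375, 206.9193878173828), (55.40781784057617, 51.66864776611328), 10.885527610778809) [[ 0.62570686 -0.14545803  0.004     ]] [[ 0.561 -0.06   0.004]
 [ 0.709 -0.079  0.004]
 [ 0.691 -0.233  0.004]
 [ 0.545 -0.21   0.004]]
lid ((264.69573974609375, 194.59515380859375), (56.109130859375, 59.00434112548828), 22.10944938659668) [[0.62071661 0.14962307 0.063     ]] [[0.567 0.243 0.063]
 [0.723 0.2   0.063]
 [0.675 0.055 0.063]
 [0.523 0.102 0.063]]
disc ((264.6000061035156, 194.0), 16.191448211669922) [[0.6207704  0.14967413 0.069     ]]
spool [0.489 0.389 0.047]
flux [0.647 0.416 0.082]
drv0 [ 0.519  0.086 -0.001]
drv1 [ 0.514 -0.092  0.003]
br1 [0.63  0.32  0.052]
br2 [0.421 0.045 0.047]
pur [ 0.414 -0.113  0.047]
cb0 [0.747 0.181 0.029]
cb1
[... 878 characters left out ...]
([0.96, 0.19, 0.19])), (300, 50, array([0.97, 0.09, 0.19])), (340, 50, array([ 0.98, -0.01,  0.19])), (380, 50, array([ 0.73, -0.04,  0.57])), (420, 50, array([ 0.73, -0.1 ,  0.58])), (140, 75, array([0.93, 0.52, 0.09])), (180, 75, array([0.93, 0.41, 0.09])), (260, 75, array([0.95, 0.19, 0.1 ])), (300, 75, array([0.88, 0.08, 0.23])), (340, 75, array([ 0.88, -0.01,  0.24])), (260, 100, array([0.81, 0.17, 0.23])), (300, 100, array([0.81, 0.08, 0.23])), (340, 100, array([ 0.82, -0.02,  0.23])), (380, 100, array([ 0.9 , -0.14,  0.11])), (100, 125, array([0.77, 0.61, 0.09])), (300, 125, array([0.79, 0.07, 0.15])), (340, 125, array([ 0.77, -0.02,  0.2 ])), (380, 125, array([ 0.83, -0.14,  0.08]))]
```

View pics/crop.png

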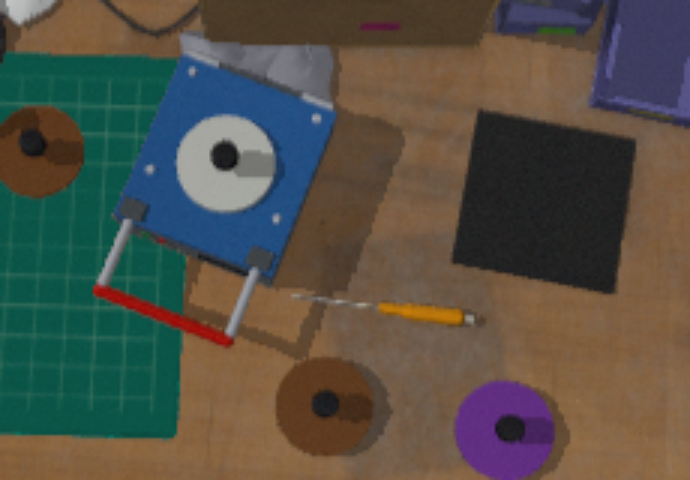

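The crop confirms it: the white disc with its black knob sits in the blue lid, and the brown and purple look-alikes are elsewhere. I measure the cover at (0.620, 0.149), the pad at (0.626, -0.145), the fixture yaw at about -16° and the bar centre at (0.483, 0.191). Next I move above the knob.

```bash
python3 -m pendant '[{"turn":[0,0,0],"offset":[-0.5,-0.2,0],"hand":1},{"turn":[0,0,0],"offset":[-0.9,-0.38,0],"hand":1},{"turn":[0,0,0],"offset":[-0.9,-0.38,0],"hand":1},{"turn":[0,0,0],"offset":[-0.9,-0.38,0],"hand":1},{"turn":[0,0,0],"offset":[-0.9,-0.38,0],"hand":1},{"turn":[0,0,0],"offset":[-0.9,-0.38,0],"hand":1},{"turn":[0,0,0],"offset":[-0.9,-0.38,0],"hand":1},{"turn":[0,0,0],"offset":[-0.9,-0.38,0],"hand":1}]'
python3 -m pendant '[{"turn":[0,0,0],"offset":[-0.9,-0.38,0],"hand":1},{"turn":[0,0,0],"offset":[-0.9,-0.38,0],"hand":1},{"turn":[0,0,0],"offset":[-0.9,-0.38,0],"hand":1},{"turn":[0,0,0],"offset":[-0.9,-0.38,0],"hand":1},{"turn":[0,0,0],"offset":[-0.9,-0.38,0],"hand":1},{"turn":[0,0,0],"offset":[-0.9,-0.38,0],"hand":1},{"turn":[0,0,0],"offset":[-0.9,-0.38,0],"hand":1},{"turn":[0,0,0],"offset":[-0.9,-0.38,0],"hand":1}]'
python3 -m pendant '[{"turn":[0,0,0],"offset":[-0.9,-0.38,0],"hand":1},{"turn":[0,0,0],"offset":[-0.9,-0.38,0],"hand":1},{"turn":[0,0,0],"offset":[-0.9,-0.38,0],"hand":1},{"turn":[0,0,0],"offset":[-0.9,-0.38,0],"hand":1},{"turn":[0,0,0],"offset":[-0.6,-0.2,0],"hand":1},{"turn":[0,0,0],"offset":[0,0,0],"hand":1},{"turn":[0,0,0],"offset":[0,0,0],"hand":1}]'
```

```text
time: 0.77
eef_pos: [0.3308, 0.3837, 0.231]
eef_rot: [-0.461, -3.107, 0.001]
contact_force: [-0.4, -0.3, -0.5]
finger_gap: 0.997
gripper_force: 0.0
time: 1.43
eef_pos: [0.5111, 0.2337, 0.231]
eef_rot: [-0.462, -3.107, 0.0]
contact_force: [0.5, 0.3, 0.4]
finger_gap: 1.002
gripper_force: 0.0
time: 2.02
eef_pos: [0.6161, 0.1482, 0.2302]
eef_rot: [-0.464, -3.105, 0.0]
contact_force: [0.0, 0.3, 0.1]
finger_gap: 0.998
gripper_force: 0.0
```

```bash
cat > w.py <<'E'
from h import *
import sys
s=arm.sense();C=cal("wrist");p,d=imaging.grab_frame("wrist");P=cloud("wrist",d,C)
cv2.imwrite(f"pics/{sys.argv[1]}.png",p[...,::-1]);np.savez("pics/w.npz",p=p,d=d,P=P)
print(s["time"],s["eef_pos"],s["eef_rot"],s["joint_positions"].round(3),s["contact_force"])
E
python3 w.py w1; python3 - <<'E'
from h import *
z=np.load("pics/w.npz");p,P=z["p"],z["P"]
V=p.max(-1)
m=(P[...,2]>.095)&(P[...,2]<.112)&(V<80)&(np.hypot(P[...,0]-.62,P[...,1]-.149)<.04)
q=P[m];print(m.sum(),q.mean(0) if len(q) else 0)
E
```

```text
2.0167 [0.61610174 0.14816652 0.23020914] [-4.63636846e-01 -3.10539755e+00  4.90390973e-04] [0.104 0.407 0.238 1.404 0.    0.4  ] [0.0079574  0.30189928 0.06300441]
645 [0.61908119 0.14655256 0.10204724]
```

View pics/w1.png

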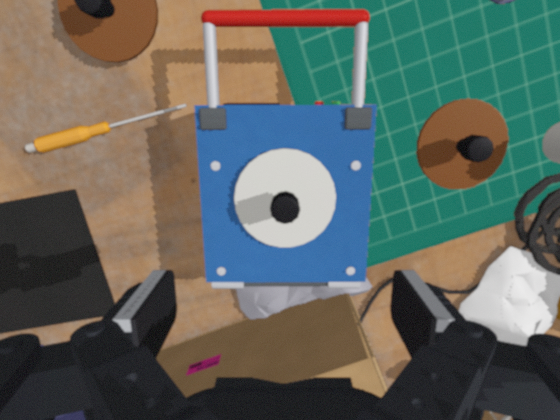

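The wrist view shows the knob at (285,207) on the white disc, about 3 mm ahead of the TCP. I'll correct that, descend and grip.

```bash
python3 -m pendant '[{"turn":[0,0,0],"offset":[-0.1,0,0.6],"hand":1},{"turn":[0,0,0],"offset":[0,0,0.9],"hand":1},{"turn":[0,0,0],"offset":[0,0,0.9],"hand":1},{"turn":[0,0,0],"offset":[0,0,0.9],"hand":1},{"turn":[0,0,0],"offset":[0,0,0.9],"hand":1},{"turn":[0,0,0],"offset":[0,0,0.7],"hand":1},{"turn":[0,0,0],"offset":[0,0,0.25],"hand":1},{"turn":[0,0,0],"offset":[0,0,0],"hand":1}]'
python3 -m pendant '[{"turn":[0,0,0],"offset":[0,0,0],"hand":-1},{"turn":[0,0,0],"offset":[0,0,0],"hand":-1},{"turn":[0,0,0],"offset":[0,0,0],"hand":-1},{"turn":[0,0,0],"offset":[0,0,0],"hand":-1},{"turn":[0,0,0],"offset":[0,0,0],"hand":-1},{"turn":[0,0,0],"offset":[0,0,0],"hand":-1},{"turn":[0,0,0],"offset":[0,0,0],"hand":-1},{"turn":[0,0,0],"offset":[0,0,0],"hand":-1}]'
```

```text
time: 2.73
eef_pos: [0.6169, 0.1488, 0.0754]
eef_rot: [-0.459, -3.105, 0.001]
contact_force: [0.4, 0.1, 0.2]
finger_gap: 1.001
gripper_force: 0.0
time: 3.4
eef_pos: [0.6191, 0.148, 0.0778]
eef_rot: [0.461, 3.106, 0.001]
contact_force: [-0.8, 0.4, 4.6]
finger_gap: 0.26
gripper_force: 58.4
```

```bash
python3 -m pendant '[{"turn":[0,0,0],"offset":[0,0,-0.2],"hand":-1},{"turn":[0,0,0],"offset":[0,0,-0.4],"hand":-1},{"turn":[0,0,0],"offset":[0,0,-0.6],"hand":-1},{"turn":[0,0,0],"offset":[0,0,-0.6],"hand":-1},{"turn":[0,0,0],"offset":[0,0,-0.6],"hand":-1},{"turn":[0,0,0],"offset":[0,0,-0.4],"hand":-1},{"turn":[0,0,0],"offset":[0,0,-0.2],"hand":-1},{"turn":[0,0,0],"offset":[0,0,0],"hand":-1}]'
python3 w.py w2; python3 - <<'E'
from h import *
p,d=imaging.grab_frame("side");w=cv2.imread("pics/w2.png")
cv2.imwrite("pics/l.png",np.hstack([cv2.resize(w,(400,300)),cv2.resize(p[120:300,180:420,::-1],(400,300))]))
E
```

```text
time: 4.07
eef_pos: [0.6193, 0.148, 0.1684]
eef_rot: [0.461, 3.105, 0.001]
contact_force: [-0.4, 0.3, -1.4]
finger_gap: 0.26
gripper_force: 58.7
4.0667 [0.61926993 0.14802982 0.16838681] [4.61168922e-01 3.10517122e+00 8.61767423e-04] [ 0.103  0.427  0.114  1.255 -0.     0.398] [-0.41299506  0.31133891 -1.38319029]
```

View pics/l.png

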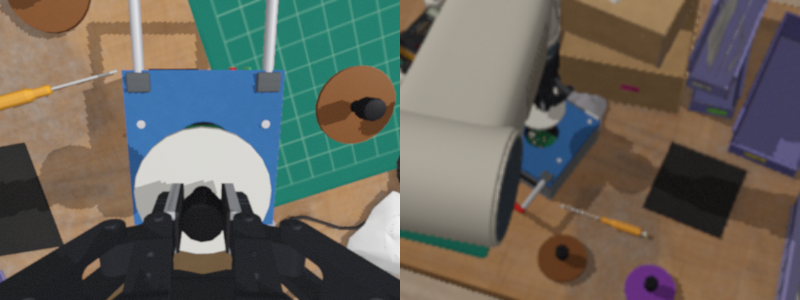

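The cover hangs level in the fingers and the board shows in the port. I'll carry it over to the pad.

```bash
python3 -m pendant '[{"turn":[0,0,0],"offset":[-0.1,-0.3,0],"hand":-1},{"turn":[0,0,0],"offset":[-0.2,-0.6,0],"hand":-1},{"turn":[0,0,0],"offset":[-0.25,-0.8,0],"hand":-1},{"turn":[0,0,0],"offset":[-0.25,-0.8,0],"hand":-1},{"turn":[0,0,0],"offset":[-0.25,-0.8,0],"hand":-1},{"turn":[0,0,0],"offset":[-0.25,-0.8,0],"hand":-1},{"turn":[0,0,0],"offset":[-0.25,-0.8,0],"hand":-1},{"turn":[0,0,0],"offset":[-0.25,-0.8,0],"hand":-1}]'
python3 -m pendant '[{"turn":[0,0,0],"offset":[-0.25,-0.8,0],"hand":-1},{"turn":[0,0,0],"offset":[-0.25,-0.8,0],"hand":-1},{"turn":[0,0,0],"offset":[-0.25,-0.8,0],"hand":-1},{"turn":[0,0,0],"offset":[-0.25,-0.7,0],"hand":-1},{"turn":[0,0,0],"offset":[-0.2,-0.4,0],"hand":-1},{"turn":[0,0,0],"offset":[-0.1,-0.1,0],"hand":-1},{"turn":[0,0,0],"offset":[0,0,0],"hand":-1},{"turn":[0,0,0],"offset":[0,0,0],"hand":-1}]'
```

```text
time: 4.83
eef_pos: [0.62, -0.0331, 0.1657]
eef_rot: [-0.461, -3.106, 0.0]
contact_force: [0.3, -0.1, -0.7]
finger_gap: 0.255
gripper_force: 58.7
time: 5.5
eef_pos: [0.6265, -0.1453, 0.1663]
eef_rot: [-0.461, -3.107, -0.001]
contact_force: [-0.1, 0.2, -0.1]
finger_gap: 0.259
gripper_force: 58.8
```

```bash
python3 -m pendant '[{"turn":[0,0,0],"offset":[0,0,0.4],"hand":-1},{"turn":[0,0,0],"offset":[0,0,0.8],"hand":-1},{"turn":[0,0,0],"offset":[0,0,0.9],"hand":-1},{"turn":[0,0,0],"offset":[0,0,0.9],"hand":-1},{"turn":[0,0,0],"offset":[0,0,0.8],"hand":-1},{"turn":[0,0,0],"offset":[0,0,0.4],"hand":-1},{"turn":[0,0,0],"offset":[0,0,0.2],"hand":-1},{"turn":[0,0,0],"offset":[0,0,0],"hand":-1}]'
python3 -m pendant '[{"turn":[0,0,0],"offset":[0,0,0.1],"hand":-1},{"turn":[0,0,0],"offset":[0,0,0.05],"hand":-1},{"turn":[0,0,0],"offset":[0,0,0],"hand":-1}]'
```

```text
time: 6.17
eef_pos: [0.626, -0.1445, 0.0336]
eef_rot: [-0.459, -3.106, -0.001]
contact_force: [-0.2, -0.9, -0.5]
finger_gap: 0.259
gripper_force: 58.7
time: 6.42
eef_pos: [0.627, -0.1458, 0.031]
eef_rot: [0.461, 3.106, -0.0]
contact_force: [0.1, 0.7, -0.7]
finger_gap: 0.261
gripper_force: 58.7
```

```bash
python3 -m pendant '[{"turn":[0,0,0],"offset":[0,0,0.06],"hand":-1},{"turn":[0,0,0],"offset":[0,0,0.04],"hand":-1},{"turn":[0,0,0],"offset":[0,0,0],"hand":-1}]'
python3 -m pendant '[{"turn":[0,0,0],"offset":[0,0,0.04],"hand":-1},{"turn":[0,0,0],"offset":[0,0,0],"hand":-1},{"turn":[0,0,0],"offset":[0,0,0],"hand":-1}]'
```

```text
time: 6.67
eef_pos: [0.6266, -0.1461, 0.0273]
eef_rot: [0.462, 3.107, -0.0]
contact_force: [0.3, 0.3, -1.4]
finger_gap: 0.257
gripper_force: 58.7
time: 6.92
eef_pos: [0.6268, -0.1461, 0.027]
eef_rot: [0.461, 3.107, -0.0]
contact_force: [-2.9, 0.5, 6.3]
finger_gap: 0.26
gripper_force: 59.4
```

It's in contact at about 6 N, so I release, wait and rise.

```bash
python3 -m pendant '[{"turn":[0,0,0],"offset":[0,0,0],"hand":1},{"turn":[0,0,0],"offset":[0,0,0],"hand":1},{"turn":[0,0,0],"offset":[0,0,0],"hand":1},{"turn":[0,0,0],"offset":[0,0,0],"hand":1},{"turn":[0,0,0],"offset":[0,0,0],"hand":1},{"turn":[0,0,0],"offset":[0,0,0],"hand":1},{"turn":[0,0,0],"offset":[0,0,0],"hand":1},{"turn":[0,0,0],"offset":[0,0,0],"hand":1}]'
python3 -m pendant '[{"turn":[0,0,0],"offset":[0,0,-0.3],"hand":1},{"turn":[0,0,0],"offset":[0,0,-0.8],"hand":1},{"turn":[0,0,0],"offset":[0,0,-0.9],"hand":1},{"turn":[0,0,0],"offset":[0,0,-0.9],"hand":1},{"turn":[0,0,0],"offset":[0,0,-0.9],"hand":1},{"turn":[0,0,0],"offset":[0,0,-0.9],"hand":1},{"turn":[0,0,0],"offset":[0,0,-0.6],"hand":1},{"turn":[0,0,0],"offset":[0,0,0],"hand":1}]'
python3 w.py w3;python3 - <<'E'
from h import *
z=np.load("pics/w.npz");p,P=z["p"],z["P"]
for a,b in((.03,.06),(.01,.03)):
    m=(P[...,2]>a)&(P[...,2]<b)&(np.hypot(P[...,0]-.626,P[...,1]+.145)<.06)
    q=P[m];print(m.sum(),q.mean(0),q[:,2].min(),q[:,2].max())
E
```

```text
time: 7.58
eef_pos: [0.6266, -0.146, 0.026]
eef_rot: [-0.461, -3.107, -0.0]
contact_force: [-0.0, 1.1, 0.1]
finger_gap: 0.999
gripper_force: 0.0
time: 8.25
eef_pos: [0.628, -0.1464, 0.1905]
eef_rot: [0.46, 3.101, -0.002]
contact_force: [1.1, 0.1, 0.7]
finger_gap: 1.002
gripper_force: 0.0
8.25 [ 0.62801479 -0.14641563  0.19047516] [ 4.60145836e-01  3.10051007e+00 -2.37627078e-03] [-0.359  0.43   0.175  1.308  0.    -0.064] [1.10119911 0.07053408 0.74027161]
735 [ 0.62687675 -0.14762531  0.05027276] 0.034798104447760714 0.054210358411763915
6671 [ 0.62630627 -0.14731587  0.01771119] 0.012562200470346951 0.020453335423529617
```

View pics/w3.png

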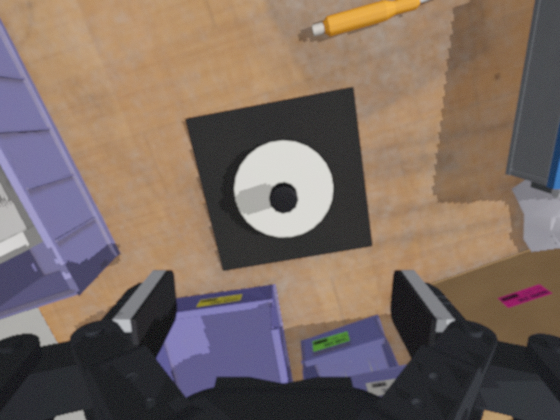

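The cover stands flat and centred on the pad: knob at (283,197), knob and pad centres within 2 mm, knob top at about 0.052. Next I go above the bar and turn the tool a quarter turn.

```bash
python3 -m pendant '[{"turn":[0,0,0],"offset":[0.3,0.35,-0.3],"hand":1},{"turn":[0,0,0],"offset":[0.7,0.8,-0.3],"hand":1},{"turn":[0,0,0],"offset":[0.7,0.85,0],"hand":1},{"turn":[0,0,0],"offset":[0.7,0.85,0],"hand":1},{"turn":[0,0,0],"offset":[0.7,0.85,0],"hand":1},{"turn":[0,0,0],"offset":[0.7,0.85,0],"hand":1},{"turn":[0,0,0],"offset":[0.7,0.85,0],"hand":1},{"turn":[0,0,0],"offset":[0.7,0.85,0],"hand":1}]'
python3 -m pendant '[{"turn":[0,0,0],"offset":[0.7,0.85,0],"hand":1},{"turn":[0,0,0],"offset":[0.7,0.85,0],"hand":1},{"turn":[0,0,0],"offset":[0.7,0.8,0],"hand":1},{"turn":[0,0,0],"offset":[0.6,0.6,0],"hand":1},{"turn":[0,0,0.4],"offset":[0,0,0],"hand":0.3},{"turn":[0,0,0.8],"offset":[0,0,0],"hand":0.3},{"turn":[0,0,0.95],"offset":[0,0,0],"hand":0.3},{"turn":[0,0,0.95],"offset":[0,0,0],"hand":0.3}]'
python3 -m pendant '[{"turn":[0,0,0.95],"offset":[0,0,0],"hand":0.3},{"turn":[0,0,0.95],"offset":[0,0,0],"hand":0.3},{"turn":[0,0,0.95],"offset":[0,0,0],"hand":0.3},{"turn":[0,0,0.95],"offset":[0,0,0],"hand":0.3},{"turn":[0,0,0.95],"offset":[0,0,0],"hand":0.3},{"turn":[0,0,0.95],"offset":[0,0,0],"hand":0.3},{"turn":[0,0,0.95],"offset":[0,0,0],"hand":0.3},{"turn":[0,0,0.95],"offset":[0,0,0],"hand":0.3}]'
python3 -m pendant '[{"turn":[0,0,0.95],"offset":[0,0,0],"hand":0.3},{"turn":[0,0,0.95],"offset":[0,0,0],"hand":0.3},{"turn":[0,0,0.95],"offset":[0,0,0],"hand":0.3},{"turn":[0,0,0.95],"offset":[0,0,0],"hand":0.3},{"turn":[0,0,0.95],"offset":[0,0,0],"hand":0.3},{"turn":[0,0,0.2],"offset":[0,0,0],"hand":0.3},{"turn":[0,0,0],"offset":[0,0,0],"hand":0.3},{"turn":[0,0,0],"offset":[0,0,0],"hand":0.3}]'
python3 w.py w4;python3 - <<'E'
from h import *
z=np.load("pics/w.npz");p,P=z["p"],z["P"]
hsv=cv2.cvtColor(p,cv2.COLOR_RGB2HSV);H,S,V=cv2.split(hsv)
m=((H<5)|(H>174))&(S>170)&(V>90)&(P[...,2]>.04)&(P[...,2]<.08)
q=P[m];c,(w,h),a=cv2.minAreaRect(q[:,:2].astype(np.float32));print(m.sum(),c,w,h,a,q[:,2].max())
s=arm.sense();M=R.from_rotvec(s["eef_rot"]).as_matrix();print(M.round(3))
l=cv2.fitLine(q[:,:2].astype(np.float32),2,0,.01,.01).ravel();print("bar dir",l)
print("delta tool",M.T@(np.array([*c,s["eef_pos"][2]])-s["eef_pos"]))
E
```

```text
time: 8.97
eef_pos: [0.5299, 0.0806, 0.2026]
eef_rot: [-0.461, -3.106, 0.0]
contact_force: [0.4, 0.1, 0.0]
finger_gap: 1.001
gripper_force: 0.0
time: 9.63
eef_pos: [0.48, 0.1919, 0.2026]
eef_rot: [-0.941, -2.996, 0.001]
contact_force: [-1.0, -0.5, -0.0]
finger_gap: 0.648
gripper_force: 0.0
time: 10.3
eef_pos: [0.4801, 0.1915, 0.2025]
eef_rot: [-1.986, -2.433, 0.002]
contact_force: [0.1, -0.2, 0.7]
finger_gap: 0.651
gripper_force: 0.0
time: 10.97
eef_pos: [0.4808, 0.1914, 0.2028]
eef_rot: [-2.515, -1.882, 0.001]
contact_force: [-0.3, -0.0, -0.1]
finger_gap: 0.651
gripper_force: 0.0
10.9667 [0.48082335 0.19143848 0.20284171] [-2.51500349e+00 -1.88198953e+00  1.08942436e-03] [ 0.217  0.214 -0.111  1.246  0.     2.073] [-0.30976548 -0.01272775 -0.09779544]
1853 (0.4851076006889343, 0.19117528200149536) 0.11474315822124481 0.07452651858329773 39.72664260864258 0.06647792381840711
[[ 0.282  0.959 -0.001]
 [ 0.959 -0.282 -0.   ]
 [-0.    -0.    -1.   ]]
bar dir [0.29056674 0.9568547  0.48445612 0.19261917]
delta tool [ 9.44794569e-04  4.02297691e-03 -2.08220291e-06]
```

The bar runs along the tool's x axis to within 0.5° and lies 3 mm off in tool y. I'll descend and grip.

```bash
python3 -m pendant '[{"turn":[0,0,0],"offset":[0.05,0.12,0.5],"hand":0.3},{"turn":[0,0,0],"offset":[0,0,0.9],"hand":0.3},{"turn":[0,0,0],"offset":[0,0,0.9],"hand":0.3},{"turn":[0,0,0],"offset":[0,0,0.9],"hand":0.3},{"turn":[0,0,0],"offset":[0,0,0.9],"hand":0.3},{"turn":[0,0,0],"offset":[0,0,0.8],"hand":0.3},{"turn":[0,0,0],"offset":[0,0,0.5],"hand":0.3},{"turn":[0,0,0],"offset":[0,0,0],"hand":0.3}]'
python3 -m pendant '[{"turn":[0,0,0],"offset":[0,0,0],"hand":-1},{"turn":[0,0,0],"offset":[0,0,0],"hand":-1},{"turn":[0,0,0],"offset":[0,0,0],"hand":-1},{"turn":[0,0,0],"offset":[0,0,0],"hand":-1},{"turn":[0,0,0],"offset":[0,0,0],"hand":-1},{"turn":[0,0,0],"offset":[0,0,0],"hand":-1},{"turn":[0,0,0],"offset":[0,0,0],"hand":-1},{"turn":[0,0,0],"offset":[0,0,0],"hand":-1}]'
```

```text
time: 11.68
eef_pos: [0.4832, 0.1912, 0.0381]
eef_rot: [-2.515, -1.879, 0.008]
contact_force: [-0.3, -0.1, -0.0]
finger_gap: 0.652
gripper_force: 0.0
time: 12.35
eef_pos: [0.4852, 0.1921, 0.0418]
eef_rot: [-2.518, -1.879, -0.002]
contact_force: [-4.6, 3.4, 6.1]
finger_gap: 0.115
gripper_force: 58.8
```

```bash
python3 -m pendant '[{"turn":[0,0,0],"offset":[0,0.01,-0.33],"hand":-1},{"turn":[0,0,0],"offset":[0,0.02,-0.33],"hand":-1},{"turn":[0,0,0],"offset":[0,0.04,-0.33],"hand":-1},{"turn":[0,0,0],"offset":[0,0.05,-0.32],"hand":-1},{"turn":[0,0,0],"offset":[0,0.065,-0.32],"hand":-1},{"turn":[0,0,0],"offset":[0,0.08,-0.32],"hand":-1},{"turn":[0,0,0],"offset":[0,0.09,-0.31],"hand":-1},{"turn":[0,0,0],"offset":[0,0.105,-0.31],"hand":-1}]'
```

```text
time: 13.02
eef_pos: [0.4971, 0.1884, 0.1187]
eef_rot: [-2.515, -1.878, 0.002]
contact_force: [-4.2, 6.7, -3.6]
finger_gap: 0.115
gripper_force: 58.4
```

```bash
python3 -m pendant '[{"turn":[0,0,0],"offset":[0,0.12,-0.305],"hand":-1},{"turn":[0,0,0],"offset":[0,0.13,-0.3],"hand":-1},{"turn":[0,0,0],"offset":[0,0.145,-0.295],"hand":-1},{"turn":[0,0,0],"offset":[0,0.155,-0.285],"hand":-1},{"turn":[0,0,0],"offset":[0,0.17,-0.28],"hand":-1},{"turn":[0,0,0],"offset":[0,0.18,-0.27],"hand":-1},{"turn":[0,0,0],"offset":[0,0.195,-0.265],"hand":-1},{"turn":[0,0,0],"offset":[0,0.205,-0.255],"hand":-1}]'
python3 -m pendant '[{"turn":[0,0,0],"offset":[0,0.215,-0.245],"hand":-1},{"turn":[0,0,0],"offset":[0,0.225,-0.235],"hand":-1},{"turn":[0,0,0],"offset":[0,0.24,-0.225],"hand":-1},{"turn":[0,0,0],"offset":[0,0.245,-0.215],"hand":-1},{"turn":[0,0,0],"offset":[0,0,0],"hand":-1},{"turn":[0,0,0],"offset":[0,0,0],"hand":-1},{"turn":[0,0,0],"offset":[0,0,0],"hand":-1},{"turn":[0,0,0],"offset":[0,0,0],"hand":-1}]'
python3 w.py w5; python3 - <<'E'
from h import *
w=cv2.imread("pics/w5.png");p,d=imaging.grab_frame("top");np.savez("pics/t2.npz",p=p,d=d)
P=cloud("top",d);f=np.array([.9595,-.2818]);h=np.array([.697,.127])
hsv=cv2.cvtColor(p,cv2.COLOR_RGB2HSV);H,S,V=cv2.split(hsv)
x=(P[...,:2]-h)@f; y=(P[...,:2]-h)@[.2818,.9595]
m=(H>100)&(H<118)&(S>130)&(V>50)&(abs(y)<.08)&(x>-.18)&(x<.03)&(P[...,2]>.05)&(P[...,2]<.3)
print(m.sum(),"lid slope deg",np.degrees(np.arctan(-np.polyfit(x[m],P[...,2][m],1)[0])) if m.sum()>30 else None)
red=((H<5)|(H>174))&(S>150)&(V>60)&(P[...,2]>.15)&(abs(y)<.1)&(x>-.25)&(x<0)
q=np.array([np.median(x[red]),np.median(P[...,2][red])]);print(red.sum(),q,np.degrees(np.arctan2(q[1]-.059,-q[0])))
cv2.imwrite("pics/f.png",np.hstack([cv2.resize(w,(400,300)),cv2.resize(p[110:290,180:420,::-1],(400,300))]))
E
```

```text
time: 13.68
eef_pos: [0.5323, 0.1778, 0.1868]
eef_rot: [-2.512, -1.877, 0.006]
contact_force: [-16.7, 8.8, 7.2]
finger_gap: 0.118
gripper_force: 58.5
time: 14.35
eef_pos: [0.5582, 0.1701, 0.216]
eef_rot: [-2.513, -1.878, 0.003]
contact_force: [-24.1, 6.9, 21.2]
finger_gap: 0.116
gripper_force: 59.5
14.35 [0.55823435 0.17007748 0.21604664] [-2.51267482 -1.87781022  0.00334959] [0.15  0.323 0.075 1.327 0.003 2.008] [-24.11911542   6.88659623  21.19855427]
681 lid slope deg 48.274573308460425
1 [-0.14466991  0.230631  ] 49.87204275758074
```

View pics/f.png

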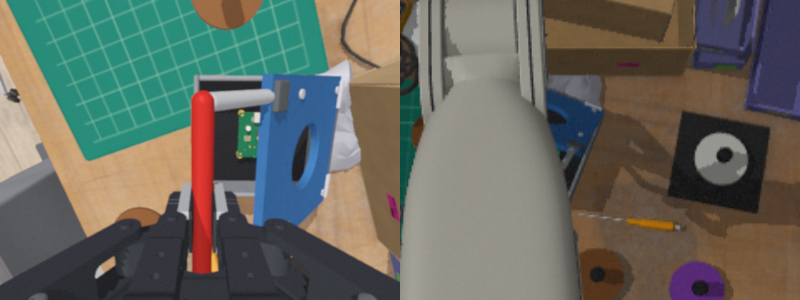

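The lid stands at about 48–50°, held at the bar by the fingers, with the cover on the pad and the driver where it was. A radial preload of about 32 N remains, so I ease it off slightly before handing in.

```bash
python3 -m pendant '[{"turn":[0,0,0],"offset":[0,-0.05,-0.06],"hand":-1},{"turn":[0,0,0],"offset":[0,-0.05,-0.06],"hand":-1},{"turn":[0,0,0],"offset":[0,0,0],"hand":-1},{"turn":[0,0,0],"offset":[0,0,0],"hand":-1},{"turn":[0,0,0],"offset":[0,0,0],"hand":-1},{"turn":[0,0,0],"offset":[0,0,0],"hand":-1}]'
```

```text
time: 14.95
eef_pos: [0.5589, 0.1698, 0.2171]
eef_rot: [-2.517, -1.878, 0.001]
contact_force: [-4.4, 4.2, -1.8]
finger_gap: 0.113
gripper_force: 60.0
```

```bash
python3 -c "
from rig import arm
print(arm.finish_job())"
```

```text
the job is handed in; nothing more can be done
None
```

I set the cover upright on the pad, about 2 mm off centre, then raised the lid to about 49° (by camera) and handed the job in at 15 s with the gripper still holding it; the rig returned no verdict.

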